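# Dip-gauge an indexed guide tube and present the tip for reading

## Robot

A 6-joint arm with a two-finger parallel gripper is mounted at the origin on a cart in front of the work surface, level with it; the furniture and walls round the work are solid. World frame = base frame: x ahead of the robot, y to its left, z up, the work surface at z = 0. Lengths are in m, angles in rad, forces in N, time in s.
With the tool pointing down it reaches from about 0.25 to 0.775 m from the base axis. Payload 4 kg.
Tool frame: the origin (TCP) lies at the very end of the fingers, on their centre line; the grasp point (between the pads) lies 19 mm behind it; z points along the fingers, y is the line along which they close (so a half turn about z gives the same grasp; the last joint's range is limited). The gripper opens to 94 mm and grips with 3 to 60 N. Pads are 16 mm wide; open, the fingers measure 119 mm over their backs; the gripper's body (75 mm by 177 mm) begins 78 mm behind the grasp point.
Start: joints at [1.192, 0.087, 1.371, -0, 1.684, -0.103], TCP at [0.15, 0.529, 0.206] pointing down, gripper open.
Joint ranges: [-3.1, 3.1], [-0.76, 2.03], [0.27, 2.55], [-1.08, 4.22], [0.17, 2.65], [-2.57, 2.57]. Speed limits (rad/s): [2.79, 2.79, 3.14, 3.14, 3.14, 3.14].

## Interface

Orientations are given as [roll, pitch, yaw] about the fixed x, y, z axes, in that order (R = Rz(yaw) Ry(pitch) Rx(roll)).
In Python, from bench import robot, vision gives the robot as it stands.
- The arm moves only by the shell command python3 -m crank 'ROWS'. ROWS is JSON, a list of rows, each a list of 3 entries, a list of its own where there are three numbers: the closure, from 0 (fully open) to 1 (shut), then the shift along the tool's x, y, z in m, then the turn, a rotation vector about the tool's x, y, z in degrees. A call has 1 to 8 rows; each row shifts and turns the commanded pose from where the row before left it, along the tool's axes as they then stand; what a row does not reach is not made up. A row lasts 1/10 s, in which the tool goes at most 50 mm and 8.59 degrees, less where a joint would pass 70% of its speed; a pose out of reach is approached as far as the arm can. A call with a gripper value outside its range is refused whole. The fingers move at their own pace and stop on an object; the grip force is fixed at half the most. Time passes only in rows, so rows that do not move let the fingers close. It gives the time, the measured TCP pose, the force, the opening and the grip force at its end, in the units of the state.
- robot.get_obs(): the state, without advancing time (a new reading comes with each control period).
- vision.snapshot(name): name is "scene" or "top" or "wrist"; returns a dict with "color" (384x512x3 uint8, red, green, blue), "z_map" (384x512 float32, m along the optical axis (not along the pixel's ray), 0 where there is no reading), "fx", "fy", "cx", "cy" (pixels), "dist" ([k1, k2, p1, p2, k3] as OpenCV has them; the pictures are not rectified), "R" (3x3) and "t" (3): a world point X has camera coordinates R X + t. Camera axes: x right, y down, z forward; pixel columns grow to the right and rows downward; lengths in m; the calibration is good to about 2 mm. A picture is of the moment at which its call begins.
- robot.close_job(): hands the job in; it is judged then, once.
The state is a dict: "time": time; "joint_positions": joint angles; "qvel": joint speeds; "joint_torque": joint torques, N m; "tool_pos": TCP position; "ee_rot": TCP orientation; "wrist_force": force on the tool from outside, world axes, zero at the start; "wrist_torque": the same for the moment, N m; "width": finger opening in m; "finger_force": force on a finger pad.
Only numpy, scipy, OpenCV 4.12 (cv2) and the standard library are available. Lean on these libraries where they do the work, as an engineer would, in place of code of your own. Each camera call takes 0.05 s, during which the arm holds its last target. There are 200 camera calls.

## Task

Turn the turntable by its red peg anticlockwise to the indexer's stop, then take the orange-handled dip gauge from its cradle and put its shaft into the leaning guide tube, without forcing it, until the brass collar sits on the mouth; pause there a moment. Draw it right out and hold the gauge level with its tip 2 to 3 cm above the cross on the white reading plate, not touching the plate, the turntable still at its stop. Finish like that, still holding the gauge in the air, and leave the other things on the bench alone.

Things in the scene. Friction and masses are not known exactly. Their poses are not given: they have to be found in the camera images.
- turntable (a joint): angle (rad) of the aluminium turntable, 190 mm across, top face 42 mm above the worktop; grows anticlockwise seen from above, range 0 to 1.2, starts between 0.1 and 0.6. At 1.2 its dog meets the fixed stop of the blue indexer. Friction (0.12 N m) keeps it where it is left.
- index_axis (a point): point on the turntable's vertical axis at the height of its top face (fixed). With the turntable at the stop, the guide tube's mouth lies on the robot's side of this point, within about 0.3 rad of the -x direction.
- peg_grip (a point): point on the axis of the turntable's red upright peg, 14 mm below its top: 16 mm in diameter, its plain part 48 to 92 mm above the worktop, 78 mm from the turntable's axis, with which it turns. Seen from above it stands 90 degrees clockwise of the tube's mouth.
- tube_mouth (a point): centre of the open upper mouth of the steel guide tube (26 mm outside, 12 mm bore, 85 mm long, bore 81 mm deep), which is fixed on the turntable between blue cheeks and leans 40 degrees above the horizontal. Its z axis points out of the bore. About 110 mm above the worktop.
- tube_foot (a point): centre of the closed lower end of the guide tube, on its axis, 85 mm from the mouth: the line from foot to mouth is the tube's axis.
- gauge_grip (a point): centre of the gauge's orange round handle (16 mm diameter, 70 mm long), on its axis; x axis towards the tip. The gauge (80 g) lies loose and level, 60 mm above the worktop, in an open-topped grey cradle, tip away from the robot within 0.25 rad. Cradle saddles stand 26 to 34 mm behind and 85 mm ahead of this point, its foot is 12 mm high; between them the fingers have room.
- gauge_collar (a point): centre of the front face (the stop face) of the gauge's brass collar, 24 mm in diameter and 8 mm thick, 43 mm ahead of gauge_grip. Beyond it stands the bare steel shaft, 8 mm in diameter, 72 mm long.
- gauge_tip (a point): the end of the gauge's shaft (its last 9 mm taper), 115 mm ahead of gauge_grip.
- plate_centre (a point): centre of the top face, marked with a black cross, of the white reading plate, 64 x 64 mm, 105 mm above the worktop on a slim dark post with a foot 84 mm across. It is fixed to the worktop.
- gauge: the whole gauge; origin at gauge_grip, x axis towards the tip.
- index_base: the indexing stand: grey round base 210 mm across, with the blue indexer, turntable and guide tube on it; origin under its centre on the worktop. Keep clear of the desk lamp behind it (beyond x 0.68, y -0.15 to 0.02) and the tall oven to the right (beyond x 0.45, y below -0.28).
- reading_stand: the reading stand with its plate; origin under its centre on the worktop.
- pp_beaker: bystander: clear plastic beaker, 107 across, 136 high (mm); origin at the centre of its underside
- glass_beaker: bystander: small glass beaker, 60 across, 92 high (mm); origin at the centre of its underside
- dropper: bystander: white dropper bottle with green top, 27 across, 86 high (mm); origin at the centre of its underside
- tape_roll: bystander: yellow roll of label tape lying flat, 66 across, 19 high (mm); origin at the centre of its underside
- marker: bystander: blue marker pen with white cap lying on the bench, 126 long, 15 thick (mm); origin at the centre of its underside

How it is judged:
By the outcome, as a careful person would: the job done as asked, in the order asked, and still so for the second after the job is handed in, while the arm keeps its last pose, push and grip.
It also fails if it takes over 61 s, if anything falls off the work surface, if the arm or the gripper's body presses on something with over 40 N, if the wrist force passes 120 N, or if a joint passes its speed limit or range.

## Working session

There is one attempt and no reset: what is moved stays moved. The work goes in short steps, Python scripts to look and compute and a shell command to move; the robot and the scene stay as the last step left them, time stands still between calls to the robot, and variables do not carry over. Pictures are saved under pics/ and viewed, at most 10 in all, crops included, and the job is handed in when it is done.

```bash
ls; mkdir -p pics
cat > h.py <<'E'
import numpy as np, cv2
from bench import robot, vision
from scipy.spatial.transform import Rotation as Ro
def snap(n,f=None):
    s=vision.snapshot(n)
    if f: cv2.imwrite('pics/'+f,s['color'][:,:,::-1])
    return s
def ray(s,uv):
    K=np.array([[s['fx'],0,s['cx']],[0,s['fy'],s['cy']],[0,0,1]])
    p=cv2.undistortPoints(np.array(uv,float).reshape(-1,1,2),K,np.array(s['dist'])).reshape(-1,2)
    R=np.array(s['R']);t=np.array(s['t'])
    d=np.c_[p,np.ones(len(p))]@R
    return -R.T@t,d
def onz(s,uv,z):
    o,d=ray(s,uv); return o+d*((z-o[2])/d[:,2])[:,None]
def atdepth(s,uv):
    o,d=ray(s,uv); uv=np.array(uv).reshape(-1,2).round().astype(int)
    return o+d*s['z_map'][uv[:,1],uv[:,0]][:,None]
def pose():
    o=robot.get_obs(); return o
E
python3 - <<'E'
from h import *
import pickle
a=snap('top','top1.png');b=snap('scene','scene1.png')
pickle.dump((a,b),open('s1.pkl','wb'))
o=robot.get_obs(); print(o['time'],o['tool_pos'],o['ee_rot'],o['width'])
for s in(a,b):
    R=np.array(s['R']);print(-R.T@np.array(s['t']),R[2],s['fx'])
E
```

```text
pics
0.1 [0.14958454 0.52874425 0.20444904] [-3.13964616e+00 -2.05097086e-04  2.86585870e+00] 0.09381226101362361
[0.44730213 0.06740349 1.37580791] [ 0.0813114  -0.01127544 -0.99662496] 377.78024992110693
[-0.37326916 -0.81837885  1.21069964] [ 0.54691352  0.51976598 -0.65629942] 486.4039968689946
```

View pics/top1.png

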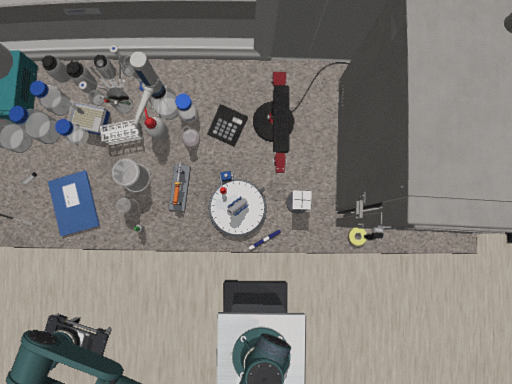

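View pics/scene1.png

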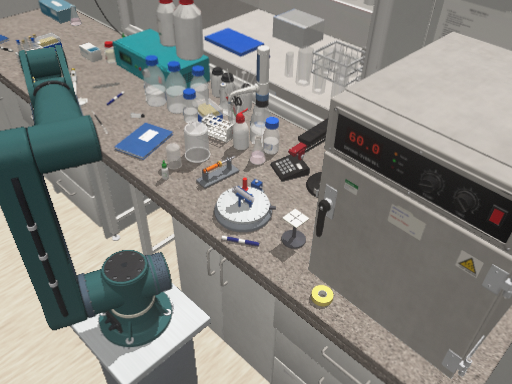

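The top view shows the turntable at about (237,208), the red peg at (223,191), the orange gauge at (178,190) and the plate at (302,201). Next I'll zoom in and measure.

Run:
```python
from h import *
import pickle
a,b=pickle.load(open('s1.pkl','rb'))
cv2.imwrite('pics/crop1.png',cv2.resize(a['color'][160:255,160:320,::-1],None,fx=5,fy=5,interpolation=cv2.INTER_CUBIC))
def blobs(s,lo,hi,x0,y0,x1,y1):
    h=cv2.cvtColor(s['color'],cv2.COLOR_RGB2HSV)
    m=cv2.inRange(h,lo,hi); k=np.zeros_like(m);k[y0:y1,x0:x1]=m[y0:y1,x0:x1]
    v,u=np.nonzero(k); return np.c_[u,v].astype(float)
for n,lo,hi,z in(('red',(0,150,80),(6,255,255),.09),('orange',(7,150,100),(18,255,255),.066)):
    for s,bx in((a,(160,150,320,255)),(b,(190,140,320,250))):
        p=blobs(s,lo,hi,*bx); c=p.mean(0); print(n,len(p),c,p.min(0),p.max(0),onz(s,c,z))
        if n=='orange':
            w,V=np.linalg.eigh(np.cov(p.T)); q=onz(s,[c,c+V[:,1]*8],z); d=q[1]-q[0]; print(' dir',np.arctan2(d[1],d[0])*57.3)
print('plate',onz(a,[302,201],.105),'tt',onz(a,[237,208],.042),atdepth(a,[[302,201],[237,225],[223,191]]))
```

```text
red 32 [231.25   185.4375] [220. 158.] [283. 193.] [[0.60325405 0.1123063  0.09      ]]
red 49 [248.73469388 180.95918367] [242. 149.] [302. 189.] [[0.59312873 0.12453453 0.09      ]]
orange 74 [175.86486486 193.72972973] [173. 184.] [179. 203.] [[0.5743755  0.30596128 0.066     ]]
 dir 173.0407650680855
orange 60 [211.3  166.95] [203. 162.] [219. 172.] [[0.57145077 0.30332071 0.066     ]]
 dir 173.72698578338296
plate [[ 0.55199215 -0.12855777  0.105     ]] tt [[0.52906727 0.09228822 0.042     ]] [[ 0.55207026 -0.12870399  0.10405178]
 [ 0.46909171  0.0914112   0.03921814]
 [ 0.58420135  0.14046881  0.08521016]]
```

View pics/crop1.png

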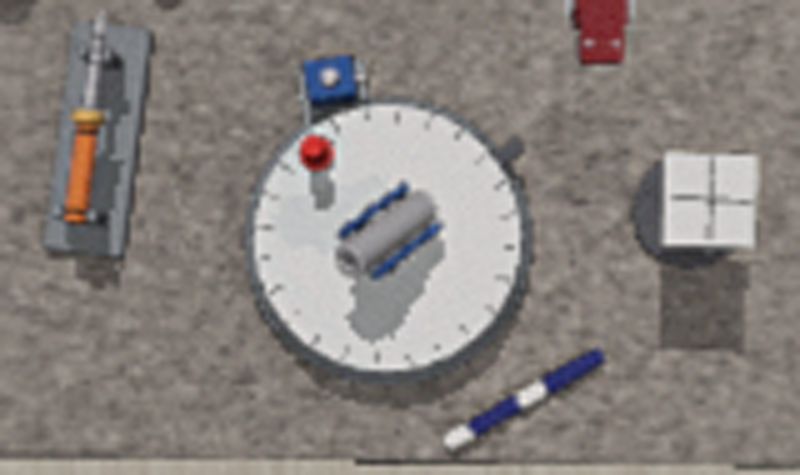

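```bash
cat >> h.py <<'E'
def tool():
    o=robot.get_obs(); return np.array(o['tool_pos']),Ro.from_euler('xyz',o['ee_rot']).as_matrix()
def rows(p,R,n,p0=None,R0=None):
    "per-row shift (m) and turn (deg), n equal rows, from pose to TCP pose p,R"
    if p0 is None: p0,R0=tool()
    w=Ro.from_matrix(R0.T@R).as_rotvec()/n; r=Ro.from_rotvec(w).as_matrix()
    S=sum(np.linalg.matrix_power(r,k) for k in range(n))
    d=np.linalg.solve(S,R0.T@(np.array(p)-p0))
    print(n,'rows',d.round(4),np.degrees(w).round(2),'|d|',np.linalg.norm(d).round(4),'|w|',np.degrees(np.linalg.norm(w)).round(2))
def frame(y,z):
    "tool rotation from closing axis y and finger axis z"
    z=np.array(z)/np.linalg.norm(z); y=np.array(y)-np.dot(y,z)*z; y/=np.linalg.norm(y)
    return np.c_[np.cross(y,z),y,z]
E
python3 - <<'E'
from h import *
import pickle
a,b=pickle.load(open('s1.pkl','rb'))
h=cv2.cvtColor(a['color'],cv2.COLOR_RGB2HSV)
m=cv2.inRange(h,(0,0,200),(180,40,255));m[:165]=0;m[250:]=0;m[:,:205]=0;m[:,270:]=0
cs=max(cv2.findContours(m,0,2)[0],key=cv2.contourArea); (c,ax,_)=cv2.fitEllipse(cv2.convexHull(cs))
A=onz(a,c,.042)[0]; print('axis px',c,ax,A)
def red(s,x0,y0,x1,y1):
    h=cv2.cvtColor(s['color'],cv2.COLOR_RGB2HSV);h=h[y0:y1,x0:x1]
    k=cv2.inRange(h,(0,140,70),(8,255,255))|cv2.inRange(h,(172,140,70),(180,255,255))
    v,u=np.nonzero(k);return np.c_[u+x0,v+y0].astype(float)
pa=red(a,212,180,235,200);pb=red(b,235,172,257,200)
print(pa.mean(0),pb.mean(0),pb.min(0),pb.max(0))
for z in(.09,.1,.106): print(z,onz(a,pa.mean(0),z), onz(b,[pb[:,0].mean(),pb[:,1].min()+1],z))
P=onz(a,pa.mean(0),.1)[0]; d=P-A; print('r',np.hypot(*d[:2]),'ang',np.degrees(np.arctan2(d[1],d[0])))
print('indexer',onz(a,[226,176],.06),'mouth',onz(a,[229.4,212],.11))
ang=np.radians(62);R=frame([np.cos(ang),np.sin(ang),0],[0,0,-1])
rows([P[0],P[1],.16],R,13)
E
```

```text
axis px (236.976318359375, 207.06410217285156) (52.14427947998047, 52.281158447265625) [0.53238156 0.09242364 0.042     ]
[222.6875 190.1875] [244.61538462 183.90384615] [242. 178.] [247. 190.]
0.09 [[0.58647301 0.14132024 0.09      ]] [[0.59037027 0.14282015 0.09      ]]
0.1 [[0.58539065 0.14074537 0.1       ]] [[0.58177172 0.13424337 0.1       ]]
0.106 [[0.58474123 0.14040045 0.106     ]] [[0.57661259 0.12909731 0.106     ]]
r 0.07172832505106497 ang 42.35150520146369
indexer [[0.64001423 0.13237881 0.06      ]] mouth [[0.51110417 0.11628773 0.11      ]]
13 rows [-0.0422 -0.0156  0.0034] [-0.01  0.    0.94] |d| 0.0451 |w| 0.94
```

```bash
python3 -m crank '[[0,[-0.042,-0.0156,0],[0,0,0.9]],[0,[-0.042,-0.0156,0],[0,0,0.9]],[0,[-0.042,-0.0156,0],[0,0,0.9]],[0,[-0.042,-0.0156,0],[0,0,0.9]],[0.3,[-0.042,-0.0156,0],[0,0,0.9]],[0.5,[-0.042,-0.0156,0],[0,0,0.9]],[0.62,[-0.042,-0.0156,0],[0,0,0.9]],[0.62,[-0.042,-0.0156,0],[0,0,0.9]]]' ; python3 -m crank '[[0.62,[-0.042,-0.0156,0],[0,0,0.9]],[0.62,[-0.042,-0.0156,0],[0,0,0.9]],[0.62,[-0.042,-0.0156,0],[0,0,0.9]],[0.62,[-0.042,-0.0156,0],[0,0,0.9]],[0.62,[-0.042,-0.0156,0],[0,0,0.9]],[0.62,[0,0,0],[0,0,0]]]'
python3 - <<'E'
from h import *
s=snap('wrist','w1.png'); import pickle; pickle.dump(s,open('w1.pkl','wb'))
R=np.array(s['R']); print(-R.T@s['t'],R[2],s['fx'])
E
```

```text
time: 0.9
tool_pos: [0.4278, 0.3007, 0.205]
ee_rot: [-3.141, -0.001, 2.739]
wrist_force: [1.0, 0.8, 0.5]
width: 0.0653
finger_force: 0.0
time: 1.5
tool_pos: [0.5872, 0.1388, 0.2035]
ee_rot: [-3.139, -0.0, 2.655]
wrist_force: [-0.2, 0.4, 0.1]
width: 0.0356
finger_force: 0.0
[0.52271472 0.17407906 0.38200491] [ 0.21978502 -0.11958078 -0.9681916 ] 274.2121625161059
```

View pics/w1.png

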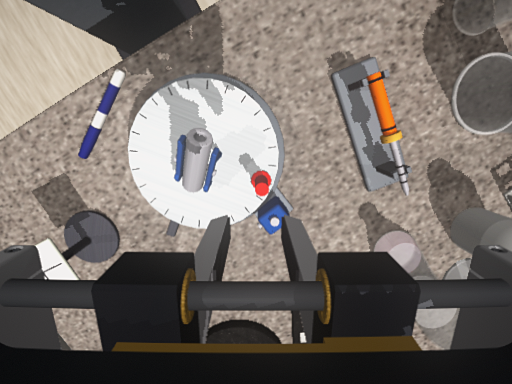

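The wrist view shows the disc centred near (205,150), the peg with its top near (262,189) and base near (261,178), the tube mouth at (200,135), and the gauge handle at (382,103).

Run:
```python
from h import *
import pickle
s=pickle.load(open('w1.pkl','rb'))
h=cv2.cvtColor(s['color'],cv2.COLOR_RGB2HSV)
m=cv2.inRange(h,(0,0,120),(180,45,255))
m[:70]=0;m[232:]=0;m[:,:125]=0;m[:,290:]=0
m=cv2.morphologyEx(m,2,np.ones((3,3)))
c=max(cv2.findContours(m,0,2)[0],key=cv2.contourArea);e=cv2.fitEllipse(cv2.convexHull(c));print(e)
A=onz(s,e[0],.042)[0];print('axis',A)
print('rim diam',np.linalg.norm(np.ptp(onz(s,cv2.convexHull(c).reshape(-1,2),.042),axis=0)[:2]))
k=cv2.inRange(h,(0,140,60),(8,255,255))|cv2.inRange(h,(172,140,60),(180,255,255));k[:165]=0;k[205:]=0;k[:,:240]=0;k[:,285:]=0
v,u=np.nonzero(k);print('red',u.min(),u.max(),v.min(),v.max())
for vv in range(v.min(),v.max()+1):
    q=u[v==vv]; uu=(q.min()+q.max())/2; print(vv,q.min(),q.max(),s['z_map'][vv,int(uu)].round(4),atdepth(s,[[uu,vv]])[0].round(4))
```

```text
((201.7765655517578, 148.14645385742188), (195.49681091308594, 250.6534423828125), 78.1766357421875)
axis [0.52058078 0.09919612 0.042     ]
rim diam 0.3789279451069245
red 251 270 171 195
171 258 263 0.342 [0.5794 0.1501 0.0446]
172 257 266 0.3408 [0.5809 0.1507 0.0459]
173 255 267 0.3396 [0.5814 0.1497 0.0476]
174 254 267 0.3406 [0.5824 0.1486 0.0469]
175 253 268 0.3396 [0.5832 0.1481 0.0482]
176 253 269 0.3335 [0.5835 0.1485 0.0545]
177 252 269 0.3308 [0.5837 0.1476 0.0575]
178 252 270 0.3219 [0.5834 0.1483 0.0665]
179 252 270 0.3177 [0.5836 0.1482 0.0709]
180 252 270 0.3118 [0.5834 0.1481 0.077 ]
181 251 270 0.3078 [0.5834 0.1475 0.0811]
182 252 270 0.3003 [0.5831 0.1481 0.0888]
183 252 270 0.2977 [0.5835 0.1478 0.0915]
184 253 269 0.2984 [0.5845 0.1473 0.0912]
185 253 268 0.2991 [0.5854 0.1462 0.0907]
186 254 267 0.3002 [0.5865 0.1456 0.09  ]
187 255 267 0.3001 [0.5877 0.1456 0.0903]
188 255 267 0.3002 [0.5887 0.1451 0.0905]
189 255 268 0.2991 [0.5896 0.1452 0.092 ]
190 255 267 0.2998 [0.5904 0.1442 0.0915]
191 256 267 0.3004 [0.5914 0.1443 0.0929]
192 256 267 0.3016 [0.5929 0.1435 0.0907]
193 257 266 0.3 [0.5938 0.1431 0.0911]
194 258 265 0.3007 [0.595  0.1425 0.0905]
195 260 262 0.3016 [0.5956 0.1415 0.0911]
```

```bash
python3 -m crank '[[0.62,[0.001,0.004,0.035],[0,0,0]],[0.62,[0,0,0.035],[0,0,0]],[0.62,[0,0,0.035],[0,0,0]],[0.62,[0,0,0.035],[0,0,0]],[0.62,[0,0,0],[0,0,0]]]'; python3 -m crank '[[1,[0,0,0],[0,0,0]],[1,[0,0,0],[0,0,0]],[1,[0,0,0],[0,0,0]]]'
```

```text
time: 2.05
tool_pos: [0.5801, 0.1481, 0.0591]
ee_rot: [-3.134, -0.011, 2.663]
wrist_force: [-0.6, 0.4, 0.0]
width: 0.0358
finger_force: 0.0
time: 2.35
tool_pos: [0.5862, 0.1465, 0.0685]
ee_rot: [-3.141, 0.003, 2.662]
wrist_force: [-1.8, -0.5, 6.6]
width: 0.0155
finger_force: 30.1
```

```bash
python3 -m crank '[[1,[0.0092,0.0025,0],[0,0,-7]],[1,[0.0092,0.0025,0],[0,0,-7]],[1,[0.0092,0.0025,0],[0,0,-7]],[1,[0.0092,0.0025,0],[0,0,-7]],[1,[0,0,0],[0,0,0]],[1,[0,0,0],[0,0,0]]]'
```

```text
time: 2.95
tool_pos: [0.5541, 0.1659, 0.0685]
ee_rot: [-3.139, 0.002, -3.133]
wrist_force: [-3.4, -3.7, 3.9]
width: 0.0149
finger_force: 30.0
```

```bash
python3 -m crank '[[1,[0.0066,0.0018,0],[0,0,-5]],[1,[0.0066,0.0018,0],[0,0,-5]],[1,[0,0,0],[0,0,0]]]'; python3 -m crank '[[1,[0.0066,0.0018,0],[0,0,-5]],[1,[0,0,0],[0,0,0]]]'
```

```text
time: 3.25
tool_pos: [0.5411, 0.1687, 0.0685]
ee_rot: [-3.138, 0.003, -2.957]
wrist_force: [-2.0, -4.2, 3.5]
width: 0.015
finger_force: 30.0
time: 3.45
tool_pos: [0.5345, 0.1692, 0.0685]
ee_rot: [-3.138, 0.003, -2.87]
wrist_force: [-2.3, -4.3, 3.2]
width: 0.0155
finger_force: 30.0
```

```bash
for i in 1; do python3 -m crank '[[1,[0.0053,0.0014,0],[0,0,-4]],[1,[0,0,0],[0,0,0]]]'; python3 -m crank '[[1,[0.0053,0.0014,0],[0,0,-4]],[1,[0,0,0],[0,0,0]]]'; done
```

```text
time: 3.65
tool_pos: [0.5294, 0.1692, 0.0685]
ee_rot: [-3.137, 0.003, -2.801]
wrist_force: [-0.2, -3.9, 3.1]
width: 0.0151
finger_force: 30.0
time: 3.85
tool_pos: [0.5241, 0.1688, 0.0685]
ee_rot: [-3.137, 0.003, -2.731]
wrist_force: [-0.0, -5.9, 3.6]
width: 0.0149
finger_force: 30.0
```

```bash
python3 -m crank '[[1,[0.0053,0.0014,0],[0,0,-4]],[1,[0,0,0],[0,0,0]]]'; python3 -m crank '[[1,[0.004,0.001,0],[0,0,-3]],[1,[0,0,0],[0,0,0]]]'
```

```text
time: 4.05
tool_pos: [0.5188, 0.1681, 0.0685]
ee_rot: [-3.137, 0.003, -2.662]
wrist_force: [-0.5, -5.5, 4.1]
width: 0.0154
finger_force: 30.0
time: 4.25
tool_pos: [0.5151, 0.1673, 0.0685]
ee_rot: [-3.137, 0.004, -2.61]
wrist_force: [-0.6, -5.5, 4.8]
width: 0.0151
finger_force: 30.0
```

```bash
python3 -m crank '[[1,[0.004,0.001,0],[0,0,-3]],[1,[0,0,0],[0,0,0]]]'; python3 -m crank '[[1,[0.004,0.001,0],[0,0,-3]],[1,[0,0,0],[0,0,0]]]'
```

```text
time: 4.45
tool_pos: [0.5139, 0.1668, 0.0685]
ee_rot: [-3.135, 0.01, -2.558]
wrist_force: [6.6, -3.7, -0.9]
width: 0.0152
finger_force: 30.0
time: 4.65
tool_pos: [0.5136, 0.1663, 0.0685]
ee_rot: [-3.131, 0.017, -2.506]
wrist_force: [16.8, -2.3, -7.3]
width: 0.0153
finger_force: 30.0
```

```bash
python3 -m crank '[[0.6,[0,0,0],[0,0,0]],[0.6,[0,0,0],[0,0,0]],[0.6,[0,0,0],[0,0,0]],[0.6,[0,0,-0.03],[0,0,0]],[0.6,[0,0,-0.04],[0,0,0]],[0.4,[0,0,-0.05],[0,0,0]],[0.4,[0,0,-0.05],[0,0,0]],[0.4,[0,0,0],[0,0,0]]]'
python3 - <<'E'
from h import *
y=np.radians(-7+90); R=frame([np.cos(y),np.sin(y),0],[0,0,-1])
p0,R0=tool(); print(R0.round(3))
rows([.53,.25,.235],R,8); rows([.53,.25,.235],frame([-np.cos(y),-np.sin(y),0],[0,0,-1]),8)
E
```

```text
time: 5.45
tool_pos: [0.5083, 0.1673, 0.245]
ee_rot: [-3.136, 0.015, -2.504]
wrist_force: [0.2, -0.7, 1.1]
width: 0.0558
finger_force: 0.0
[[-0.804 -0.595  0.016]
 [-0.595  0.804  0.004]
 [-0.015 -0.006 -1.   ]]
8 rows [-0.0058  0.0093  0.0013] [0.   0.12 5.44] |d| 0.011 |w| 5.44
8 rows [-0.0127 -0.0049  0.0014] [ -0.15   0.   -17.06] |d| 0.0137 |w| 17.06
```

```bash
python3 -m crank '[[0.4,[-0.0058,0.0093,0],[0,0,5.4]],[0.4,[-0.0058,0.0093,0],[0,0,5.4]],[0.4,[-0.0058,0.0093,0],[0,0,5.4]],[0.4,[-0.0058,0.0093,0],[0,0,5.4]],[0.4,[-0.0058,0.0093,0],[0,0,5.4]],[0.4,[-0.0058,0.0093,0],[0,0,5.4]],[0.4,[-0.0058,0.0093,0],[0,0,5.4]],[0.4,[-0.0058,0.0093,0],[0,0,5.4]]]';  python3 -m crank '[[0.4,[0,0,0],[0,0,0]],[0.4,[0,0,0],[0,0,0]]]'
python3 - <<'E'
from h import *
s=snap('wrist','w2.png'); t=snap('top','top2.png');b=snap('scene'); import pickle; pickle.dump((s,t,b),open('w2.pkl','wb'))
R=np.array(s['R']); print(-R.T@s['t'],R[2])
E
```

```text
time: 6.25
tool_pos: [0.5259, 0.2499, 0.2346]
ee_rot: [-3.142, -0.002, 3.021]
wrist_force: [-0.4, -0.7, 0.8]
width: 0.0563
finger_force: 0.0
time: 6.45
tool_pos: [0.5259, 0.2491, 0.2347]
ee_rot: [-3.141, -0.002, 3.027]
wrist_force: [-0.2, 0.2, -0.3]
width: 0.056
finger_force: 0.0
[0.45355316 0.25845481 0.41330083] [ 0.2471484  -0.02936078 -0.96853271]
```

View pics/w2.png

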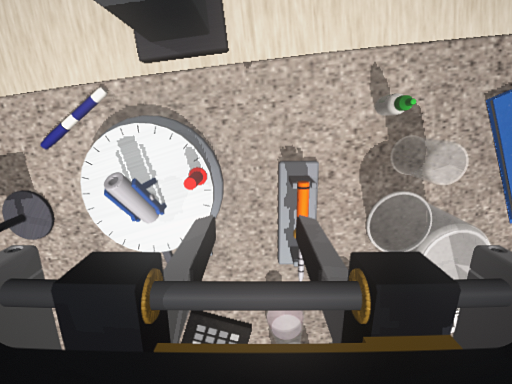

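The wrist view shows the orange handle at about (303,200), partly hidden by a finger, with the turntable clear on the left and the tube mouth at (117,182).

Run:
```python
from h import *
import pickle
s,t,b=pickle.load(open('w2.pkl','rb'))
def om(s,box,lo=(5,150,80),hi=(17,255,255)):
    x0,y0,x1,y1=box;h=cv2.cvtColor(s['color'],cv2.COLOR_RGB2HSV)[y0:y1,x0:x1]
    v,u=np.nonzero(cv2.inRange(h,lo,hi));return np.c_[u+x0,v+y0].astype(float)
for n,s_,bx in(('w',s,(270,150,340,260)),('t',t,(165,175,190,210)),('s',b,(195,155,235,180))):
    p=om(s_,bx); q=onz(s_,p,.060 if n!='s' else .063); c=q.mean(0); w,V=np.linalg.eigh(np.cov(q[:,:2].T)); d=V[:,1]*np.sign(V[0,1])
    l=(q-c)[:,:2]@d; print(n,len(p),p.min(0),p.max(0),c.round(4),'yaw',np.degrees(np.arctan2(d[1],d[0])).round(2),'ends',(c[:2]+d*l.min()).round(4),(c[:2]+d*l.max()).round(4))
s2=pickle.load(open('w1.pkl','rb'))
p=om(s2,(355,60,405,140)); q=onz(s2,p,.06); c=q.mean(0); w,V=np.linalg.eigh(np.cov(q[:,:2].T)); d=V[:,1]*np.sign(V[0,1]);l=(q-c)[:,:2]@d
print('w1',len(p),c.round(4),'yaw',np.degrees(np.arctan2(d[1],d[0])),'ends',(c[:2]+d*l.min()).round(4),(c[:2]+d*l.max()).round(4))
cr=t['color'][180:235,205:270,::-1]; A=cv2.resize(cr,None,fx=6,fy=6,interpolation=cv2.INTER_CUBIC)
W=cv2.resize(s['color'][110:260,70:225,::-1],None,fx=2.5,fy=2.5,interpolation=cv2.INTER_CUBIC)
H=max(A.shape[0],W.shape[0]);im=np.zeros((H,A.shape[1]+W.shape[1],3),np.uint8);im[:A.shape[0],:A.shape[1]]=A;im[:W.shape[0],A.shape[1]:]=W
cv2.imwrite('pics/c2.png',im);print(im.shape)
```

```text
w 387 [294. 181.] [308. 232.] [0.562  0.3091 0.06  ] yaw -7.09 ends [0.5373 0.3122] [0.6091 0.3032]Traceback (most recent call last):
  File "<stdin>", line 8, in <module>
  File "h.py", line 15, in onz
    o,d=ray(s,uv); return o+d*((z-o[2])/d[:,2])[:,None]
        ~~~^^^^^^
  File "h.py", line 10, in ray
    p=cv2.undistortPoints(np.array(uv,float).reshape(-1,1,2),K,np.array(s['dist'])).reshape(-1,2)
      ~~~~~~~~~~~~~~~~~~~^^^^^^^^^^^^^^^^^^^^^^^^^^^^^^^^^^^^^^^^^^^^^^^^^^^^^^^^^^
cv2.error: OpenCV(4.12.0) /io/opencv/modules/calib3d/src/undistort.dispatch.cpp:347: error: (-215:Assertion failed) CV_IS_MAT(_src) && CV_IS_MAT(_dst) && (_src->rows == 1 || _src->cols == 1) && (_dst->rows == 1 || _dst->cols == 1) && _src->cols + _src->rows - 1 == _dst->rows + _dst->cols - 1 && (CV_MAT_TYPE(_src->type) == CV_32FC2 || CV_MAT_TYPE(_src->type) == CV_64FC2) && (CV_MAT_TYPE(_dst->type) == CV_32FC2 || CV_MAT_TYPE(_dst->type) == CV_64FC2) in function 'cvUndistortPointsInternal'
```

```bash
python3 -m crank '[[0.4,[-0.0203,0.0315,0.03],[0,0,0]],[0.4,[-0.0203,0.0315,0.03],[0,0,0]],[0.4,[0,0,0.03],[0,0,0]],[0.4,[0,0,0],[0,0,0]],[0.4,[0,0,0],[0,0,0]]]'
python3 - <<'E'
from h import *
s=snap('wrist');h=cv2.cvtColor(s['color'],cv2.COLOR_RGB2HSV);k=cv2.inRange(h,(5,150,80),(17,255,255))
k=cv2.morphologyEx(k,2,np.ones((3,3)));n,l,st,ce=cv2.connectedComponentsWithStats(k)
for i in np.argsort(-st[1:,4])[:3]+1:
    v,u=np.nonzero(l==i);q=onz(s,np.c_[u,v],.06);c=q.mean(0);w,V=np.linalg.eigh(np.cov(q[:,:2].T));d=V[:,1]*np.sign(V[0,1]);e=(q-c)[:,:2]@d
    print(st[i],c.round(4),np.degrees(np.arctan2(d[1],d[0])).round(2),(c[:2]+d*e.min()).round(4),(c[:2]+d*e.max()).round(4))
y=np.radians(83);rows([.5735,.307,.041],frame([np.cos(y),np.sin(y),0],[0,0,-1]),4)
E
```

```text
time: 7.1
tool_pos: [0.5739, 0.3064, 0.1456]
ee_rot: [-3.141, -0.001, 3.025]
wrist_force: [0.4, -0.7, 0.2]
width: 0.0563
finger_force: 0.0
[249 169  16  54 802] [0.5738 0.3082 0.06  ] -5.39 [0.5468 0.3107] [0.6017 0.3055]
[248 160  16   7 109] [0.5411 0.3112 0.06  ] 82.55 [0.5401 0.3039] [0.542  0.3184]
[250 224  15   7  84] [0.6069 0.3048 0.06  ] 85.42 [0.6064 0.2977] [0.6075 0.3122]
4 rows [0.0004 0.     0.0267] [0.02 0.03 0.07] |d| 0.0267 |w| 0.08
```

```bash
python3 -m crank '[[0.4,[0,0.001,0.035],[0,0,0]],[0.4,[0,0,0.035],[0,0,0]],[0.4,[0,0,0.025],[0,0,0]],[0.4,[0,0,0.01],[0,0,0]],[1,[0,0,0],[0,0,0]],[1,[0,0,0],[0,0,0]],[1,[0,0,0],[0,0,0]],[1,[0,0,0],[0,0,0]]]';python3 -m crank '[[1,[0,0,0],[0,0,0]],[1,[0,0,0],[0,0,0]]]'
```

```text
time: 7.95
tool_pos: [0.5755, 0.3084, 0.0428]
ee_rot: [3.14, 0.003, 3.025]
wrist_force: [-0.2, -0.3, 0.7]
width: 0.0278
finger_force: 0.0
time: 8.15
tool_pos: [0.5748, 0.308, 0.0414]
ee_rot: [3.141, 0.001, 3.025]
wrist_force: [-0.6, 0.3, 2.2]
width: 0.0154
finger_force: 30.0
```

```bash
python3 -m crank '[[1,[0,0,-0.03],[0,0,0]],[1,[0,0,-0.045],[0,0,0]],[1,[0,0,-0.045],[0,0,0]],[1,[0.02,0,-0.04],[0,0,0]],[1,[0.02,0,-0.02],[0,0,0]],[1,[0,0,0],[0,0,0]]]'
python3 - <<'E'
from h import *
import pickle
w,t,b=snap('wrist'),snap('top'),snap('scene');pickle.dump((w,t,b),open('w3.pkl','wb'))
def up(s,x0,y0,x1,y1,f): return cv2.resize(s['color'][y0:y1,x0:x1,::-1],None,fx=f,fy=f,interpolation=cv2.INTER_CUBIC)
A=up(t,208,178,268,238,6);B=up(b,205,170,285,230,5)
im=np.zeros((360,760,3),np.uint8);im[:360,:360]=A;im[:300,360:760]=B;
cv2.imwrite('pics/c3.png',im);cv2.imwrite('pics/w3.png',w['color'][:,:,::-1])
E
```

```text
time: 8.75
tool_pos: [0.5347, 0.314, 0.2262]
ee_rot: [3.136, 0.007, 3.026]
wrist_force: [-0.5, -0.4, -0.1]
width: 0.0151
finger_force: 30.0
```

View pics/c3.png

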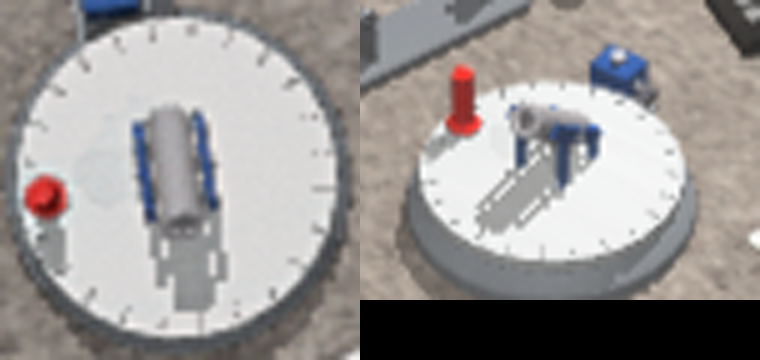

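View pics/w3.png

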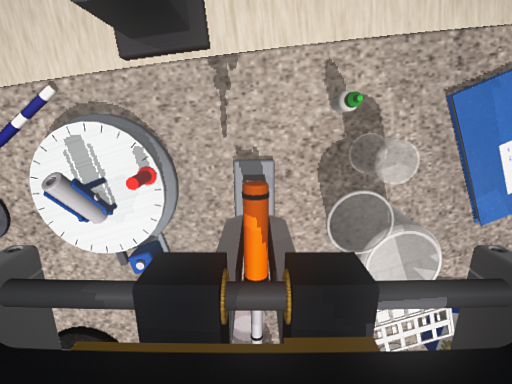

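The tube points toward the robot with its mouth at wrist-view pixel (52,183). The gauge is held squarely, and the turntable is at the stop (the peg is straight left in the top crop). I'll fit the axis from the peg arc and the tube from depth points.

```bash
cat > tube.py <<'E'
from h import *
import pickle
from scipy.optimize import least_squares
P=np.array([(.5862,.1465),(.5541,.1659),(.5411,.1687),(.5345,.1692),(.5294,.1692),(.5241,.1688),(.5188,.1681),(.5151,.1673)])
f=least_squares(lambda c:np.hypot(*(P-c).T)-.078,[.532,.092]);A=f.x
f3=least_squares(lambda c:np.hypot(*(P-c[:2]).T)-c[2],[.532,.092,.078]).x
a=np.degrees(np.arctan2(*(np.array([.5140,.1668])-A)[::-1]));print('axis',A.round(4),f3.round(4),'res',f.fun.round(4),'peg ang',a,'mouth ang',a+90)
u=np.radians(a+90)
views=dict(zip(('w','t','s'),pickle.load(open('w3.pkl','rb'))));views['w2']=pickle.load(open('w2.pkl','rb'))[0]
for n,s in views.items():
    v,uu=np.nonzero(s['z_map']>0);X=atdepth(s,np.c_[uu,v])
    hsv=cv2.cvtColor(s['color'],cv2.COLOR_RGB2HSV)[v,uu]
    m=(np.hypot(*(X[:,:2]-A).T)<.06)&(X[:,2]>.06)&(X[:,2]<.135)&(hsv[:,1]<60)
    Q=X[m]
    def cyl(p,Q=Q):
        d=np.array([np.cos(p[2])*np.cos(p[3]),np.sin(p[2])*np.cos(p[3]),np.sin(p[3])]);c=np.array([A[0]+p[0]*-np.sin(u),A[1]+p[0]*np.cos(u),.08+p[1]])
        return d,c
    def res(p):
        d,c=cyl(p);w=Q-c;return np.linalg.norm(w-np.outer(w@d,d),axis=1)-.013
    r=least_squares(res,[0,0,u,np.radians(40)],loss='soft_l1',f_scale=.001)
    d,c=cyl(r.x);g=np.abs(res(r.x))<.002;al=((Q-c)@d)
    print(n,len(Q),g.sum(),'az',np.degrees(r.x[2])%360,'el',np.degrees(r.x[3]),'lat',r.x[0],'zc',.08+r.x[1],'along',np.percentile(al[g],[0,2,98,100]).round(4))
    L=np.percentile(al[g],98);M=c+d*L;print('   mouth',M.round(4),'rel r',((M[:2]-A)@[np.cos(u),np.sin(u)]).round(4), 'z110 point',(c+d*(.11-c[2])/d[2]).round(4))
E
python3 tube.py
```

```text
axis [0.5314 0.0912] [0.532  0.0932 0.076 ] res [-0.0001  0.0001  0.0001  0.0001  0.     -0.     -0.0001 -0.0002] peg ang 102.95329190210624 mouth ang 192.95329190210623
w 1403 1107 az 189.98264187729308 el 40.60351873764315 lat -0.0027053471129542504 zc 0.0812242875329367 along [-0.0416 -0.0388  0.0421  0.0439]
   mouth [0.4993 0.0883 0.1086] rel r 0.0319 z110 point [0.4977 0.088  0.11  ]
t 171 107 az 191.0081346198635 el 39.910447710027235 lat -0.0006345173440573884 zc 0.08427594454089854 along [-0.0411 -0.0395  0.0397  0.0418]
   mouth [0.5014 0.086  0.1097] rel r 0.0304 z110 point [0.5011 0.0859 0.11  ]
s 98 35 az 180.70878343133717 el 39.62313362003607 lat 0.005376362192083752 zc 0.07984617780998042 along [-0.0393 -0.0328  0.0458  0.0495]
   mouth [0.4973 0.0855 0.109 ] rel r 0.0345 z110 point [0.4962 0.0855 0.11  ]
w2 1312 963 az 191.10513477058228 el 41.067898364207124 lat -0.0030200229266561366 zc 0.08137404330614886 along [-0.0427 -0.0377  0.0419  0.0433]
   mouth [0.4997 0.088  0.1089] rel r 0.0316 z110 point [0.4985 0.0878 0.11  ]
```

```bash
cat > ins.py <<'E'
from h import *
AZ,EL=np.radians(190.6),np.radians(40)
M=np.array([.4997,.0875,.1092])
D=np.array([np.cos(AZ)*np.cos(EL),np.sin(AZ)*np.cos(EL),np.sin(EL)])
Y=np.array([np.cos(AZ-np.pi/2),np.sin(AZ-np.pi/2),0]);RI=np.c_[D,Y,np.cross(D,Y)]
def tcp(tipdist): return M+D*(.115+tipdist)+.0186*RI[:,2]
def err():
    p,R=tool();e=RI.T@(p-tcp(0)); print('tip dist/lat/perp (mm)',(e*1000).round(1),'rot err deg',np.degrees(Ro.from_matrix(R.T@RI).as_rotvec()).round(2))
E
python3 - <<'E'
from ins import *
print(tcp(.08),tcp(.02)); rows(tcp(.08),RI,8);rows(tcp(.08),RI,10)
E
```

```text
[0.3411186  0.0578223  0.22029516] [0.38629693 0.06627719 0.1817279 ]
8 rows [ 0.0239 -0.0316  0.008 ] [ 0.75  4.95 -2.08] |d| 0.0404 |w| 5.42
10 rows [ 0.0192 -0.0252  0.0066] [ 0.6   3.96 -1.66] |d| 0.0323 |w| 4.33
```

```bash
python3 -m crank '[[1,[0.019,-0.025,0.0065],[0.6,4,-1.7]],[1,[0.019,-0.025,0.0065],[0.6,4,-1.7]],[1,[0.019,-0.025,0.0065],[0.6,4,-1.7]],[1,[0.019,-0.025,0.0065],[0.6,4,-1.7]],[1,[0.019,-0.025,0.0065],[0.6,4,-1.7]],[1,[0.019,-0.025,0.0065],[0.6,4,-1.7]],[1,[0.019,-0.025,0.0065],[0.6,4,-1.7]],[1,[0.019,-0.025,0.0065],[0.6,4,-1.7]]]';python3 -m crank '[[1,[0.019,-0.025,0.0065],[0.6,4,-1.7]],[1,[0.019,-0.025,0.0065],[0.6,4,-1.7]],[1,[0,0,0],[0,0,0]],[1,[0,0,0],[0,0,0]]]'; python3 -c "
from ins import *
err();rows(tcp(.02),RI,4)
print(robot.get_obs()['joint_positions'])"
```

```text
time: 9.7
tool_pos: [0.3742, 0.1128, 0.2085]
ee_rot: [-3.125, -0.57, -3.019]
wrist_force: [-0.2, 0.7, -1.1]
width: 0.0151
finger_force: 30.0
time: 10.1
tool_pos: [0.3442, 0.0593, 0.2202]
ee_rot: [3.136, -0.706, -2.948]
wrist_force: [0.3, 0.1, -1.5]
width: 0.0148
finger_force: 30.0
tip dist/lat/perp (mm) [77.4  0.8 -2. ] rot err deg [ 0.03 -0.43  0.36]
4 rows [-0.0143 -0.0003  0.0004] [ 0.01 -0.11  0.09] |d| 0.0143 |w| 0.14
[ 0.07753991  0.16927689  1.41636666 -0.08925395  2.25677054 -1.71570013]
```

```bash
python3 -m crank '[[1,[-0.0143,-0.0003,0.0005],[0,-0.1,0.1]],[1,[-0.0143,-0.0003,0.0005],[0,-0.1,0.1]],[1,[-0.0143,-0.0003,0.0005],[0,-0.1,0.1]],[1,[-0.0143,-0.0003,0.0005],[0,-0.1,0.1]],[1,[0,0,0],[0,0,0]],[1,[0,0,0],[0,0,0]]]'
python3 - <<'E'
from ins import *
import pickle
err()
t,b,w=snap('top'),snap('scene'),snap('wrist');pickle.dump((t,b,w),open('w4.pkl','wb'))
def up(s,x0,y0,x1,y1,f): return cv2.resize(s['color'][y0:y1,x0:x1,::-1],None,fx=f,fy=f,interpolation=cv2.INTER_CUBIC)
def pr(s,X): 
    K=np.array([[s['fx'],0,s['cx']],[0,s['fy'],s['cy']],[0,0,1]]);return cv2.projectPoints(np.array(X),cv2.Rodrigues(np.array(s['R']))[0],np.array(s['t']),K,np.array(s['dist']))[0].reshape(-1,2)
for n,s in(('t',t),('s',b)): print(n,'mouth',pr(s,[M,M-D*.085,M+D*.02,M+D*.092]).round(1).tolist())
A=up(t,215,190,275,250,6);B=up(b,190,160,270,230,5)
im=np.zeros((360,760,3),np.uint8);im[:360,:360]=A;im[:350,360:760]=B
cv2.imwrite('pics/c4.png',im)
E
```

```text
time: 10.7
tool_pos: [0.3861, 0.0664, 0.1832]
ee_rot: [-3.141, -0.698, -2.956]
wrist_force: [0.2, 0.5, -1.5]
width: 0.0149
finger_force: 30.0
tip dist/lat/perp (mm) [21.1  0.2 -1. ] rot err deg [-0.06  0.02  0.03]
t mouth [[237.9, 215.5], [235.0, 197.9], [238.7, 219.9], [241.4, 236.6]]
s mouth [[237.3, 193.7], [247.8, 195.4], [234.7, 193.3], [224.7, 191.8]]
```

View pics/c4.png

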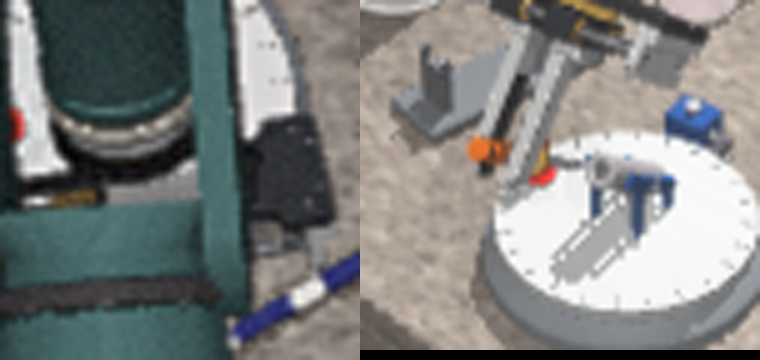

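The side view shows the shaft tip at about (234.6,192.4) pointing at the bore at (238,194), perhaps a millimetre high. I'll correct that and go in gently.

```bash
python3 -m crank '[[1,[-0.008,-0.0002,0.0012],[0,0,0]],[1,[-0.008,0,0],[0,0,0]],[1,[-0.006,0,0],[0,0,0]],[1,[-0.004,0,0],[0,0,0]],[1,[0,0,0],[0,0,0]]]';python3 -m crank '[[1,[-0.004,0,0],[0,0,0]],[1,[-0.004,0,0],[0,0,0]],[1,[0,0,0],[0,0,0]]]'; python3 -c "
from ins import *
err();print(robot.get_obs()['wrist_torque'])"
```

```text
time: 11.35
tool_pos: [0.4051, 0.0696, 0.1653]
ee_rot: [-3.141, -0.697, -2.956]
wrist_force: [0.1, -0.4, -0.9]
width: 0.0151
finger_force: 30.0
time: 11.65
tool_pos: [0.4112, 0.0708, 0.1605]
ee_rot: [-3.141, -0.697, -2.956]
wrist_force: [0.6, -0.1, -2.0]
width: 0.015
finger_force: 30.0
tip dist/lat/perp (mm) [-13.   -0.1   0.1] rot err deg [-0.06  0.09  0.02]
[ 0.11592251 -0.42698472  0.04102903]
```

```bash
python3 -m crank '[[1,[-0.006,0,0],[0,0,0]],[1,[-0.006,0,0],[0,0,0]],[1,[0,0,0],[0,0,0]]]';python3 -m crank '[[1,[-0.006,0,0],[0,0,0]],[1,[-0.006,0,0],[0,0,0]],[1,[0,0,0],[0,0,0]]]'; python3 -c "
from ins import *
err();print(robot.get_obs()['wrist_torque'])"
```

```text
time: 11.95
tool_pos: [0.4203, 0.0725, 0.1523]
ee_rot: [-3.141, -0.697, -2.956]
wrist_force: [0.4, -0.6, -1.3]
width: 0.0153
finger_force: 30.0
time: 12.25
tool_pos: [0.4293, 0.0742, 0.1446]
ee_rot: [-3.141, -0.697, -2.956]
wrist_force: [0.4, -0.6, -0.9]
width: 0.0154
finger_force: 30.0
tip dist/lat/perp (mm) [-37.3  -0.2   0.3] rot err deg [-0.05  0.06  0.02]
[ 0.08725987 -0.35404966  0.01066663]
```

```bash
python3 -m crank '[[1,[-0.006,0,0],[0,0,0]],[1,[-0.006,0,0],[0,0,0]],[1,[0,0,0],[0,0,0]]]';python3 -m crank '[[1,[-0.006,0,0],[0,0,0]],[1,[-0.006,0,0],[0,0,0]],[1,[0,0,0],[0,0,0]]]';python3 -m crank '[[1,[-0.004,0,0],[0,0,0]],[1,[0,0,0],[0,0,0]]]'; python3 -c "
from ins import *
err();print(robot.get_obs()['wrist_torque'])"
```

```text
time: 12.55
tool_pos: [0.4384, 0.0759, 0.137]
ee_rot: [-3.141, -0.697, -2.956]
wrist_force: [0.5, 0.1, -1.1]
width: 0.0151
finger_force: 30.0
time: 12.85
tool_pos: [0.4474, 0.0776, 0.1293]
ee_rot: [-3.141, -0.697, -2.956]
wrist_force: [0.1, -0.0, -1.9]
width: 0.0152
finger_force: 30.0
time: 13.05
tool_pos: [0.4503, 0.0781, 0.1271]
ee_rot: [-3.141, -0.697, -2.956]
wrist_force: [-0.5, 0.5, -0.9]
width: 0.0153
finger_force: 30.0
tip dist/lat/perp (mm) [-65.   -0.1  -0. ] rot err deg [-0.05  0.09  0.02]
[ 0.09964396 -0.38149266 -0.00924152]
```

Insertion depth is now 65 mm, with no side force. I'll go in by small steps to the collar.

```bash
python3 -m crank '[[1,[-0.004,0,0],[0,0,0]],[1,[0,0,0],[0,0,0]]]';python3 -m crank '[[1,[-0.002,0,0],[0,0,0]],[1,[0,0,0],[0,0,0]]]';python3 -m crank '[[1,[-0.0015,0,0],[0,0,0]],[1,[0,0,0],[0,0,0]]]'; python3 -c "
from ins import *
err()"
```

```text
time: 13.25
tool_pos: [0.4534, 0.0787, 0.1246]
ee_rot: [-3.141, -0.696, -2.956]
wrist_force: [0.2, -0.4, -1.1]
width: 0.0151
finger_force: 30.0
time: 13.45
tool_pos: [0.4548, 0.079, 0.1235]
ee_rot: [-3.141, -0.696, -2.956]
wrist_force: [0.1, 0.8, -1.5]
width: 0.0152
finger_force: 30.0
time: 13.65
tool_pos: [0.4559, 0.0792, 0.1226]
ee_rot: [-3.141, -0.696, -2.956]
wrist_force: [-0.4, 0.5, -0.4]
width: 0.0153
finger_force: 30.0
tip dist/lat/perp (mm) [-72.2  -0.1  -0.2] rot err deg [-0.06  0.11  0.02]
```

```bash
python3 -m crank '[[1,[-0.0015,0,0],[0,0,0]],[1,[0,0,0],[0,0,0]]]';python3 -m crank '[[1,[-0.0015,0,0],[0,0,0]],[1,[0,0,0],[0,0,0]]]'
```

```text
time: 13.85
tool_pos: [0.4565, 0.0794, 0.1221]
ee_rot: [-3.141, -0.698, -2.956]
wrist_force: [-1.5, -0.3, 0.4]
width: 0.0151
finger_force: 30.0
time: 14.05
tool_pos: [0.4566, 0.0795, 0.1221]
ee_rot: [-3.141, -0.701, -2.956]
wrist_force: [-5.5, -1.0, 4.3]
width: 0.015
finger_force: 30.0
```

```bash
python3 -c "
from ins import *
err()"
```

```text
tip dist/lat/perp (mm) [-73.2   0.   -0.3] rot err deg [-0.04 -0.16  0.01]
```

The collar is seated: 7 N along the axis and the motion has stopped at 73 mm. I'll pause for 0.8 s and then draw out along the axis.

```bash
python3 -m crank '[[1,[0,0,0],[0,0,0]],[1,[0,0,0],[0,0,0]],[1,[0,0,0],[0,0,0]],[1,[0,0,0],[0,0,0]],[1,[0,0,0],[0,0,0]],[1,[0,0,0],[0,0,0]],[1,[0,0,0],[0,0,0]],[1,[0,0,0],[0,0,0]]]'; python3 -m crank '[[1,[0.006,0,0],[0,0,0]],[1,[0.012,0,0],[0,0,0]],[1,[0.012,0,0],[0,0,0]],[1,[0.014,0,0],[0,0,0]],[1,[0,0,0],[0,0,0]]]'; python3 -m crank '[[1,[0.014,0,0],[0,0,0]],[1,[0.014,0,0],[0,0,0]],[1,[0.016,0,0],[0,0,0]],[1,[0.03,0,0],[0,0,0]],[1,[0.03,0,0],[0,0,0]],[1,[0,0,0],[0,0,0]]]'
python3 - <<'E'
from ins import *
import pickle
err()
s=pickle.load(open('s1.pkl','rb'))
for s_,bx in((s[0],(288,185,318,215)),(s[1],(275,200,315,230))):
    x0,y0,x1,y1=bx;h=cv2.cvtColor(s_['color'],cv2.COLOR_RGB2HSV)[y0:y1,x0:x1]
    k=cv2.inRange(h,(0,0,175),(180,30,255));k=cv2.morphologyEx(k,3,np.ones((3,3)))
    c=max(cv2.findContours(k,0,2)[0],key=cv2.contourArea);r=cv2.minAreaRect(c.astype(np.float32));
    hull=np.zeros_like(k);cv2.fillPoly(hull,[cv2.convexHull(c)],255);v,u=np.nonzero(hull)
    q=onz(s_,np.c_[u+x0,v+y0],.105);print('plate',q.mean(0).round(4),np.ptp(q,axis=0).round(3))
E
```

```text
time: 14.85
tool_pos: [0.4566, 0.0795, 0.1221]
ee_rot: [-3.141, -0.701, -2.956]
wrist_force: [-5.1, -1.1, 3.5]
width: 0.015
finger_force: 30.0
time: 15.35
tool_pos: [0.4245, 0.0733, 0.151]
ee_rot: [-3.14, -0.693, -2.957]
wrist_force: [-0.9, 0.8, -1.3]
width: 0.0151
finger_force: 30.0
time: 15.95
tool_pos: [0.3454, 0.0585, 0.2188]
ee_rot: [-3.14, -0.691, -2.957]
wrist_force: [0.0, -0.1, -0.2]
width: 0.0153
finger_force: 30.0
tip dist/lat/perp (mm) [75.7 -0.1 -1.7] rot err deg [-0.08  0.41 -0.02]
plate [ 0.5583 -0.1275  0.105 ] [0.062 0.061 0.   ]
plate [ 0.558  -0.1246  0.105 ] [0.073 0.085 0.   ]
```

Run:
```python
from ins import *
g=np.array([1.,0,0]);R=np.c_[-g,[0,1,0],[0,0,-1]]
T=np.array([.5575,-.127,.17]);p=T-.1145*g-[0,0,.0186];print(p);rows(p,R,8)
```

```text
[ 0.443  -0.127   0.1514]
8 rows [-0.0125 -0.0242  0.0045] [-0.47 -4.93  1.27] |d| 0.0276 |w| 5.12
```

```bash
python3 -m crank '[[1,[-0.0125,-0.024,0.0045],[-0.5,-4.9,1.3]],[1,[-0.0125,-0.024,0.0045],[-0.5,-4.9,1.3]],[1,[-0.0125,-0.024,0.0045],[-0.5,-4.9,1.3]],[1,[-0.0125,-0.024,0.0045],[-0.5,-4.9,1.3]],[1,[-0.0125,-0.024,0.0045],[-0.5,-4.9,1.3]],[1,[-0.0125,-0.024,0.0045],[-0.5,-4.9,1.3]],[1,[-0.0125,-0.024,0.0045],[-0.5,-4.9,1.3]],[1,[-0.0125,-0.024,0.0045],[-0.5,-4.9,1.3]]]'; python3 -m crank '[[1,[0,0,0],[0,0,0]],[1,[0,0,0],[0,0,0]]]'
python3 - <<'E'
from ins import *
g=np.array([1.,0,0]);R=np.c_[-g,[0,1,0],[0,0,-1]]
T=np.array([.5575,-.127,.13]);p=T-.1145*g-[0,0,.0186];print(p);rows(p,R,4)
E
```

```text
time: 16.75
tool_pos: [0.443, -0.1266, 0.1466]
ee_rot: [3.139, -0.007, 3.136]
wrist_force: [0.6, 0.5, -0.7]
width: 0.0153
finger_force: 30.0
time: 16.95
tool_pos: [0.4419, -0.1256, 0.1468]
ee_rot: [3.138, -0.012, 3.136]
wrist_force: [0.7, -0.0, -1.7]
width: 0.0151
finger_force: 30.0
[ 0.443  -0.127   0.1114]
4 rows [-0.0003 -0.0004  0.0088] [ 0.05 -0.17 -0.09] |d| 0.0088 |w| 0.2
```

```bash
python3 -m crank '[[1,[-0.0003,-0.0003,0.0088],[0,-0.2,0]],[1,[-0.0003,-0.0003,0.0088],[0,-0.2,0]],[1,[-0.0003,-0.0003,0.0088],[0,-0.2,0]],[1,[-0.0003,-0.0003,0.0088],[0,-0.1,0]],[1,[0,0,0],[0,0,0]],[1,[0,0,0],[0,0,0]]]'
python3 - <<'E'
from h import *
t,b=snap('top'),snap('scene')
def up(s,x0,y0,x1,y1,f): return cv2.resize(s['color'][y0:y1,x0:x1,::-1],None,fx=f,fy=f,interpolation=cv2.INTER_CUBIC)
def pr(s,X): 
    K=np.array([[s['fx'],0,s['cx']],[0,s['fy'],s['cy']],[0,0,1]]);return cv2.projectPoints(np.array(X),cv2.Rodrigues(np.array(s['R']))[0],np.array(s['t']),K,np.array(s['dist']))[0].reshape(-1,2)
p,R=tool();G=p-.0186*R[:,2];tip=G-.1145*R[:,0];col=G-.043*R[:,0]
print('tip',tip.round(4))
for n,s in(('t',t),('s',b)): print(n,pr(s,[tip,col,[.5575,-.127,.105]]).round(1).tolist())
im=np.zeros((420,800,3),np.uint8);im[:360,:360]=up(t,275,165,335,225,6);im[:420,360:780]=up(b,250,175,320,245,6)
cv2.imwrite('pics/c5.png',im)
E
```

```text
time: 17.55
tool_pos: [0.4434, -0.1266, 0.1116]
ee_rot: [3.139, 0.001, 3.137]
wrist_force: [0.5, 0.2, -1.0]
width: 0.0152
finger_force: 30.0
tip [ 0.5584 -0.1274  0.1314]
t [[302.9, 198.4], [302.7, 220.0], [301.5, 199.4]]
s [[296.5, 211.4], [281.7, 222.3], [295.6, 217.3]]
```

View pics/c5.png

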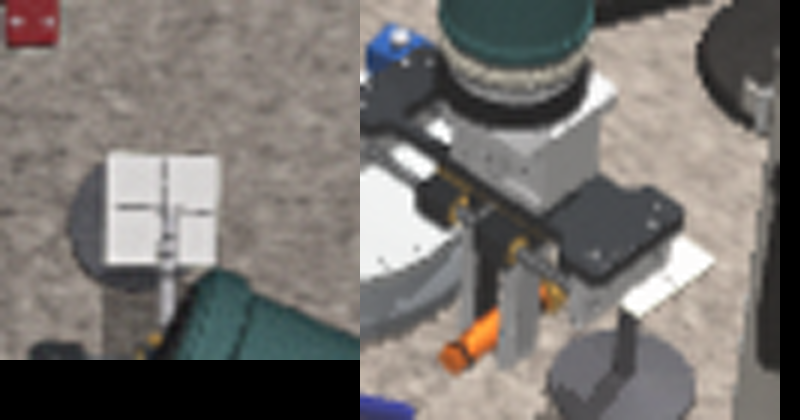

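The top crop shows the tip at about (303,199) and the cross at (302.5,200), roughly 3 mm apart. I'll nudge it over, then check height, level and the turntable by depth.

```bash
python3 -m crank '[[1,[0.002,-0.003,0.0005],[0,0,0]],[1,[0,0,0],[0,0,0]],[1,[0,0,0],[0,0,0]],[1,[0,0,0],[0,0,0]],[1,[0,0,0],[0,0,0]]]'
python3 - <<'E'
from h import *
t,w=snap('top'),snap('wrist')
for v in range(194,222,2):
    X=atdepth(t,[[u,v] for u in range(300,307)]);i=X[:,2].argmax();print(v,300+i,X[i].round(4))
h=cv2.cvtColor(w['color'],cv2.COLOR_RGB2HSV)
k=cv2.inRange(h,(5,150,80),(17,255,255))
v,u=np.nonzero(k);X=atdepth(w,np.c_[u,v]);m=(np.abs(X[:,1]+.13)<.02)&(X[:,2]>.1);X=X[m]
for x in np.arange(.405,.445,.008):
    q=X[np.abs(X[:,0]-x)<.004]
    if len(q)>4: print('handle top',x.round(3),np.percentile(q[:,2],90).round(4),len(q))
k=cv2.inRange(cv2.cvtColor(t['color'],cv2.COLOR_RGB2HSV),(0,140,60),(8,255,255));k[:195]=0;k[225:]=0;k[:,:205]=0;k[:,228:]=0
v,u=np.nonzero(k);print('peg',len(u),u.mean() if len(u) else 0,v.mean() if len(u) else 0, onz(t,[u.mean(),v.mean()],.09) if len(u) else '')
import pickle;t3=pickle.load(open('w3.pkl','rb'))[1]
k=cv2.inRange(cv2.cvtColor(t3['color'],cv2.COLOR_RGB2HSV),(0,140,60),(8,255,255));k[:195]=0;k[225:]=0;k[:,:205]=0;k[:,228:]=0
v,u=np.nonzero(k);print('peg before',len(u),u.mean(),v.mean())
E
```

```text
time: 18.15
tool_pos: [0.4416, -0.1298, 0.1116]
ee_rot: [3.14, 0.002, 3.137]
wrist_force: [0.6, 0.6, -0.5]
width: 0.0154
finger_force: 30.0
194 302 [ 0.5755 -0.1281  0.108 ]
196 300 [ 0.5684 -0.1209  0.1104]
198 303 [ 0.5617 -0.131   0.1108]
200 304 [ 0.5533 -0.1313  0.1307]
202 304 [ 0.5462 -0.1304  0.1362]
204 303 [ 0.5399 -0.1278  0.1315]
206 304 [ 0.5329 -0.1303  0.1367]
208 304 [ 0.5262 -0.13    0.1387]
210 304 [ 0.5197 -0.1305  0.1358]
212 304 [ 0.5131 -0.1305  0.1363]
214 303 [ 0.5066 -0.1275  0.134 ]
216 306 [ 0.4863 -0.084   0.4581]
218 306 [ 0.4808 -0.0814  0.4742]
220 306 [ 0.4759 -0.0805  0.4793]
handle top 0.405 0.1373 287
handle top 0.413 0.2203 270
handle top 0.421 0.1375 327
handle top 0.429 0.1375 316
handle top 0.437 0.1375 298
peg 30 215.06666666666666 210.36666666666667 [[0.51698351 0.16599145 0.09      ]]
peg before 33 215.21212121212122 210.54545454545453
```

```bash
python3 -c "
from h import *
print(robot.close_job())"
```

```text
the job is handed in; nothing more can be done
None
```

The job is handed in at about 18 s of the 61 s allowed: the turntable is at its stop, the gauge was seated to the collar and drawn out, and it is now held level about 25 mm above the cross, within a few mm of centre.

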